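Take the blue cap off a gas outlet of unknown thread hand

ROBOT

A 6-joint arm with a two-finger parallel gripper is mounted at the origin on a cart in front of the work surface, level with it; the furniture and walls round the work are solid. World frame = base frame: x ahead of the robot, y to its left, z up, the work surface at z = 0. Lengths are in mm, angles in rad, forces in N, time in s.
With the tool pointing down it reaches from about 250 to 775 mm from the base axis. Payload 4 kg.
Tool frame: the origin (TCP) lies on the front face of the gripper's body, between the roots of the fingers; the fingertips stand 97 mm ahead of it and the grasp point (between the pads) lies 78 mm ahead of it; z points along the fingers, y is the line along which they close (so a half turn about z gives the same grasp; the last joint's range is limited). The gripper opens to 94 mm and grips with 3 to 60 N. Pads are 16 mm wide; open, the fingers measure 119 mm over their backs; the gripper's body (75 mm by 177 mm) begins 78 mm behind the grasp point.
Start: joints at [1.188, 0.087, 1.371, -0, 1.684, -0.103], TCP at [151.896, 528.619, 302.706] pointing down, gripper open.
Joint ranges: [-3.1, 3.1], [-0.76, 2.03], [0.27, 2.55], [-1.08, 4.22], [0.17, 2.65], [-2.57, 2.57]. Speed limits (rad/s): [2.79, 2.79, 3.14, 3.14, 3.14, 3.14].

INTERFACE

Orientations are given as a unit quaternion [x, y, z, w].
In Python, from rig import * gives the robot as it stands. The module is installed in compiled form; this text tells all that it offers.
- The arm moves only by the tool carry_out, never from a script. Its argument "plan" is a list of rows, each an object with "gripper": the finger opening in mm, from 0 to 94; "offset": the shift along the world's x, y, z in mm, a list of three; "dr": the turn, a rotation vector about the world's x, y, z in rad, a list of three. In form: [{"gripper": gripper, "offset": [tx, ty, tz], "dr": [ax, ay, az]}, ...]. A call has 1 to 12 rows; each row is the pose to reach, as a shift and turn from the pose commanded when the call began; what a row does not reach only later rows make up. A row lasts 1/8 s, in which the tool goes at most 62.5 mm and 10.7 degrees, less where a joint would pass 70% of its speed; a pose out of reach is approached as far as the arm can. A call with a gripper value outside its range is refused whole. The fingers move at their own pace and stop on an object; "newtons" is the grip in N (left out, the last holds). Time passes only in rows, so rows that repeat a pose let the fingers close. It gives the time, the measured TCP pose, the force, the opening and the grip force at its end, in the units of the state.
- sense(): the state, without advancing time (a new reading comes with each control period).
- get_image(name): name is "scene" or "top" or "wrist"; returns a dict with "img" (384x512x3 uint8, red, green, blue), "camera_matrix" (3x3 intrinsics, pixels), "world_to_cam" (4x4, takes a point from world to camera coordinates). Camera axes: x right, y down, z forward; pixel columns grow to the right and rows downward; lengths in mm; the calibration is good to about 2 mm. A picture is of the moment at which its call begins. There is no depth.
- sign_off(): hands the job in; it is judged then, once.
Trained networks look in the newest picture that a camera, given by its name, has taken for a name from the list of things; names that differ only in an ending like _2 or _b are one class to them, and where a whole thing is asked for, a point or a joint stands for the part that bears it (a point fixed in the world has none). Each returns a list of dicts, best first, with "confidence" (0 to 1); they miss things now and then, are a little off and sometimes report something else, mostly with a low value. They report only what shows in the picture. A call takes as long as a camera call. They do not tell look-alikes from the thing itself.
- recognise(camera, query): "position" ([x, y, z] in mm, in the coordinates of the camera as it stood for that picture, good to about 4 mm: the middle of the surface that is visible of it).
- cut_out(camera, query): "region" (384x512 bool, what is visible of it).
The state is a dict: "time_s": time; "joint_positions": joint angles; "qvel": joint speeds; "joint_efforts": joint torques, N m; "eef_pos": TCP position; "tcp_rot": TCP orientation; "wrist_force": force on the tool from outside, world axes, zero at the start; "moment": the same for the moment, N m; "grip_width": finger opening in mm; "finger_force": force on a finger pad.
Only numpy, scipy, OpenCV 4.12 (cv2) and the standard library are available. Lean on these libraries where they do the work, as an engineer would, in place of code of your own. Each camera call takes 0.05 s, during which the arm holds its last target. There are 200 camera calls.

TASK

The bench gas outlet under the blue cap is needed for the microtome, but nobody knows whether its quarter-turn cap loosens clockwise or anticlockwise. Find out by trying, undo it, lift the cap straight off and finish while still holding it in the gripper, upright and still, about 10 cm above the outlet. Leave the yellow cap and the things lying around alone.

Things in the scene. Friction and masses are not known exactly. Their poses are not given: they have to be found in the camera images.
- outlet_block: Gas outlet block fixed to the table: foot plate 84 x 250 x 6 mm, aluminium bar 46 x 222 mm, 36 mm high. Origin: centre of the underside, on the table; y along the bar to its brass hose barb, z up. Outlets at y = +70 and -70 mm (x = 0) end in steel shoulders, 45 mm in diameter, 52 mm above the table, where the caps rest. Either cap may be on either outlet.
- cap_blue: The blue cap to take off: loose, round, ribbed, 42 mm in diameter, 46 mm high, about 0.08 kg; a white line across its top runs along its x axis. Origin: centre of its underside, 52 mm above the table when seated; z up. It starts locked by two inner lugs (a bayonet), its x axis along the block's x axis to 0.03 rad. Which way loosens differs from start to start and cannot be seen.
- cap_blue_grip (a point): Point on the blue cap's axis 30 mm above its underside; grip here across any diameter. The wrong way the cap is blocked within 0.1 rad (up to 0.4 rad if forced). The right way it turns easily, at the same height, about 1.1 rad from locked to a hard stop, and lifts straight off from about 0.8 rad up to the stop (best near 1.0 rad); before that it lifts only 1.5 mm.
- cap_yellow: An identical cap in yellow, on the other outlet, locked in the same way; to be left on. Origin: centre of its underside.
- stain_bottle: Bystander, loose: small bottle with a black cap, 42 mm in diameter, 95 mm high, standing behind the block. Origin: centre of its underside.
- hex_driver: Bystander, loose: driver with a red handle, 18 x 146 x 18 mm, lying along its y axis in front of the block. Origin: centre of its underside.
- tweezers_black: Bystander, loose: black tweezers, 14 x 126 x 10 mm, lying along their y axis in front of the block. Origin: centre of their underside.
Not all that is in view belongs to the job. Several things have the shape of the cap_blue; the one meant has the colours described above. What is shaped like the cap_yellow but turquoise is not meant.

How it is judged (in metres and radians):
On the way:
1. the blue cap, still seated, is turned at least 0.7 rad from its locked position (angle between the x axis of cap_blue and the x axis of outlet_block, either way round above 0.7 rad and height (world z) of cap_blue below 0.06 m and angle between cap_blue's own z axis and vertical below 0.15 rad), for 0.1 s.
At the end, for the whole second after the job is handed in: The blue cap is held between the fingers, upright within 0.3 rad and still, its underside 6 to 20 cm above the outlet's shoulder and within 22 cm of where it sat, touching nothing else; the yellow cap is still seated and locked (moved less than 8 mm, turned less than 0.3 rad) and the bottle stands (height (world z) of cap_blue between 0.112 and 0.25 m and distance of cap_blue from where it was at the start of the episode below 0.22 m and angle between cap_blue's own z axis and vertical below 0.3 rad and linear speed of cap_blue below 0.03 m/s and angular speed of cap_blue below 0.3 rad/s and contact force between cap_blue and the fingers above 1 N and contact force between cap_blue and stain_bottle below 0.1 N and contact force between cap_blue and hex_driver below 0.1 N and contact force between cap_blue and tweezers_black below 0.1 N and contact force between cap_blue and outlet_block below 0.1 N and contact force between cap_blue and cap_yellow below 0.1 N and height (world z) of cap_yellow below 0.056 m and distance of cap_yellow from where it was at the start of the episode below 0.008 m and angle between the x axis of cap_yellow and the x axis of outlet_block, either way round below 0.3 rad and angle between stain_bottle's own z axis and vertical below 0.2 rad); the arm keeps its last pose, push and grip.
It fails at once if the yellow cap is moved 8 mm or turned 0.3 rad (distance of cap_yellow from where it was at the start of the episode above 0.008 m or angle between the x axis of cap_yellow and the x axis of outlet_block, either way round above 0.3 rad).
It fails at once if a bystander is pushed more than 2 cm or tipped (distance of any of stain_bottle, hex_driver, tweezers_black from where it was at the start of the episode above 0.02 m or angle between stain_bottle's own z axis and vertical above 0.3 rad).
It also fails if it takes over 38 s, if anything falls off the work surface, if the arm or the gripper's body presses on something with over 40 N, if the wrist force passes 120 N, or if a joint passes its speed limit or range.

## Working session

There is one attempt and no reset: what is moved stays moved. The work goes in short steps, Python scripts to look and compute and a tool call to move; the robot and the scene stay as the last step left them, time stands still between calls to the robot, and variables do not carry over. Pictures are saved under pics/ and viewed, at most 10 in all, crops included, and the job is handed in when it is done.

Besides the shell and the picture viewer there is one more tool, called after "Emit:" as name(argument=value, ...) on one line, values as JSON. carry_out: Moves the arm, as the interface text tells. Its arguments: {"type":"object","properties":{"plan":{"type":"array","items":{"type":"object","properties":{"gripper":{"type":"number"},"offset":{"type":"array","items":{"type":"number"}},"dr":{"type":"array","items":{"type":"number"}}}}},"newtons":{"type":"number"}},"required":["plan"]}

```bash
mkdir -p pics; python3 - <<'E'
from rig import *
import cv2,numpy as np
s=sense();print(s)
ims={}
for n in ["scene","top"]:
    d=get_image(n);ims[n]=d
    np.savez(f"{n}.npz",**d)
    for q in ["cap_blue","cap_yellow","outlet_block"]:
        for r in recognise(n,q):
            T=np.linalg.inv(d["world_to_cam"]);p=np.array(r["position"]);w=T[:3,:3]@p+T[:3,3]
            u=d["camera_matrix"]@p;print(n,q,round(r["confidence"],2),w.round(),(u[:2]/u[2]).round())
    cv2.imwrite(f"pics/{n}.png",cv2.resize(d["img"][...,::-1],(768,576)))
E
```

```text
{'time_s': 0.0, 'joint_positions': array([ 1.18787780e+00,  8.79714213e-02,  1.37224275e+00,  6.50308117e-06,
        1.68356556e+00, -1.03091864e-01]), 'qvel': array([-3.43253977e-04,  1.45939352e-04, -7.70450332e-04, -3.80384351e-04,
        3.75603100e-05,  1.95326542e-03]), 'joint_efforts': array([-3.99911460e-04, -3.40183210e+01, -3.02427900e+01,  7.17073702e-02,
        3.30293400e-02, -1.48330232e-04]), 'eef_pos': array([151.78087474, 528.30520687, 301.50078758]), 'tcp_rot': array([ 1.39456849e-01,  9.90227545e-01, -1.06063551e-03, -2.66265117e-04]), 'wrist_force': array([-0.66392755,  0.18629334,  0.56794829]), 'moment': array([ 0.04034093, -0.02530581, -0.01343969]), 'finger_force': 0.0, 'grip_width': 94.62678781650189}
scene cap_blue 0.97 [ 661. -171.   33.] [382. 205.]
scene cap_blue 0.88 [ 531. -135.   88.] [334. 209.]
scene cap_blue 0.8 [ 352. -151.   39.] [283. 295.]
scene cap_yellow 0.98 [538.   5.  85.] [273. 182.]
scene cap_yellow 0.71 [665.  63.  42.] [286. 162.]
scene outlet_block 0.83 [517. -77.  23.] [302. 228.]
scene outlet_block 0.23 [449.  54.  14.] [226. 224.]
top cap_blue 0.85 [ 537. -125.  100.] [325. 188.]
top cap_blue 0.61 [ 668. -162.   45.] [338. 132.]
top cap_blue 0.61 [ 367. -141.   48.] [329. 268.]
top cap_yellow 0.64 [657.  69.  40.] [234. 137.]
top cap_yellow 0.59 [544.  14.  99.] [258. 184.]
top outlet_block 0.59 [533. -58.   6.] [290. 194.]
```

View pics/scene.png

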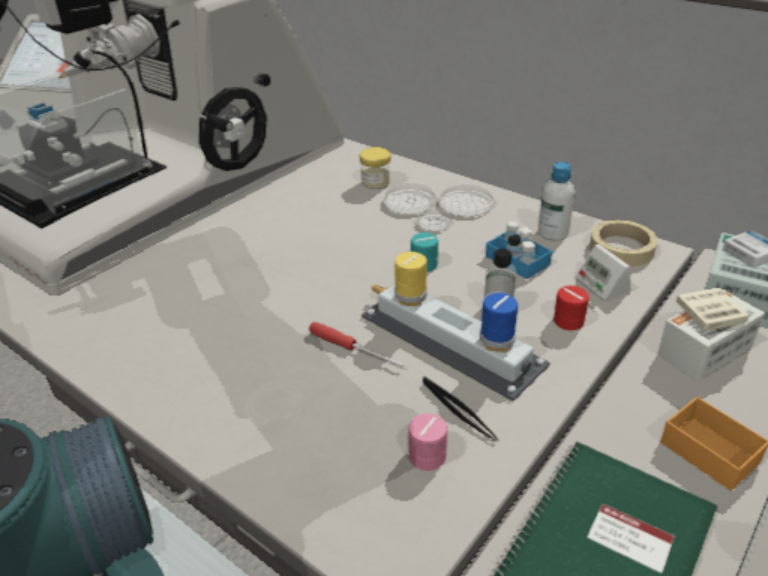

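View pics/top.png

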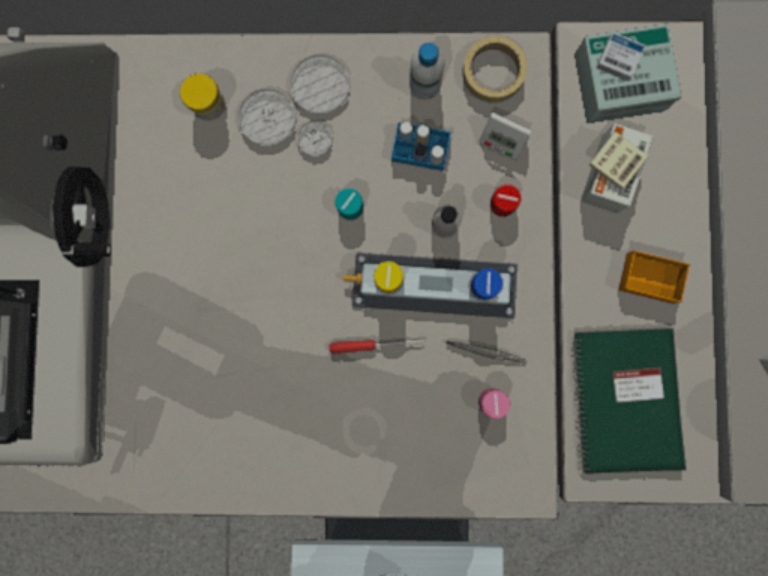

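The blue cap is at top-view (487,282) and scene (500,318), sitting on the outlet at the end away from the barb. Look-alikes in the top view are red (506,199), turquoise (349,203), pink (495,403) and yellow (388,275), which is on the barb end. I choose the blue one on the block.

```bash
cat > h.py <<'E'
import numpy as np,cv2
def tri(views):  # [(d,(u,v)),...]
    P=[d["camera_matrix"]@d["world_to_cam"][:3] for d,_ in views]
    X=cv2.triangulatePoints(P[0],P[1],*[np.array(p,float).reshape(2,1) for _,p in views]);return (X[:3]/X[3]).ravel()
def onplane(d,p,z):
    T=np.linalg.inv(d["world_to_cam"]);r=T[:3,:3]@np.linalg.inv(d["camera_matrix"])@[p[0],p[1],1];o=T[:3,3]
    return o+r*(z-o[2])/r[2]
E
python3 - <<'E'
from h import *
s=dict(np.load("scene.npz"));t=dict(np.load("top.npz"))
k=lambda *p:np.array(p)/1.5
for n,a,b in [("blue top",(500,304),(487.5,283)),("yellow top",(411,263),(388.5,276)),("bottle top",(502.5,255),(449,214))]:
    print(n,tri([(s,k(*a)),(t,k(*b))]).round(1))
for c in [(360,257),(515,268),(512,316),(357,304)]: print(onplane(t,k(*c),6).round(1))
for c in [(487,272),(488,293)]: print("line",onplane(t,k(*c),98).round(1))
c=cv2.resize(t["img"][160:220,290:360,::-1],(700,600),interpolation=cv2.INTER_CUBIC)
cv2.imwrite("pics/crop.png",c)
E
```

```text
blue top [ 537.1 -127.2   95.4]
yellow top [546.6  11.4  93.3]
bottle top [635.4 -73.6  91.1]
[583.9  58.1   6. ]
[ 568.  -180.8    6. ]
[ 494.1 -175.6    6. ]
[510.9  62.    6. ]
line [ 551.6 -125.3   98. ]
line [ 522.2 -126.5   98. ]
```

View pics/crop.png

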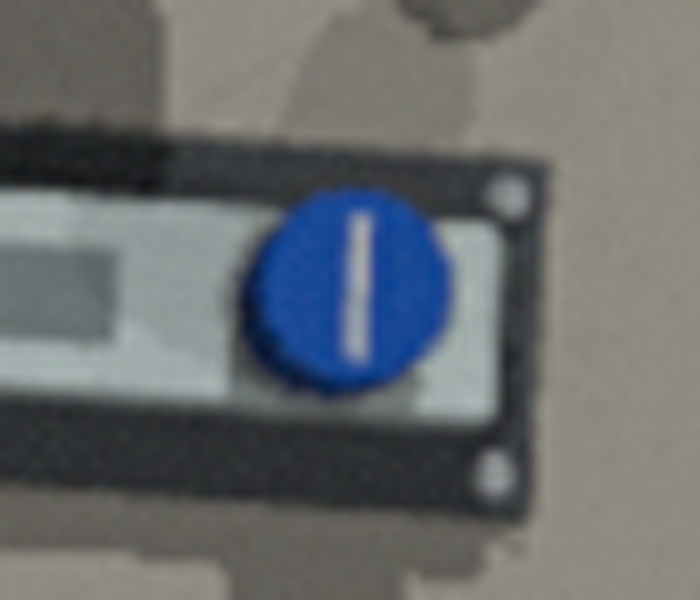

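The crop confirms the blue cap on the outlet, its white line along the block's x. I'll approach with the fingers closing along x, so joint 6 stays mid-range.

Emit:
carry_out(plan=[{"gripper": 94,"offset": [0,-60,0],"dr": [0,0,0]},{"gripper": 94,"offset": [0,-120,0],"dr": [0,0,0]},{"gripper": 94,"offset": [0,-180,0],"dr": [0,0,0]},{"gripper": 94,"offset": [40,-225,0],"dr": [0,0,-0.15]},{"gripper": 94,"offset": [80,-270,0],"dr": [0,0,-0.32]},{"gripper": 94,"offset": [120,-315,0],"dr": [0,0,-0.49]},{"gripper": 94,"offset": [160,-360,0],"dr": [0,0,-0.66]},{"gripper": 94,"offset": [205,-400,0],"dr": [0,0,-0.83]},{"gripper": 94,"offset": [250,-440,0],"dr": [0,0,-1.0]},{"gripper": 94,"offset": [290,-485,0],"dr": [0,0,-1.17]},{"gripper": 94,"offset": [330,-530,0],"dr": [0,0,-1.34]},{"gripper": 94,"offset": [355,-580,0],"dr": [0,0,-1.36]}])

```text
time_s: 1.9
eef_pos: [508.2, -53.1, 302.4]
tcp_rot: [0.732, 0.682, 0.0, -0.0]
wrist_force: [0.2, 0.9, 0.3]
grip_width: 94.2
finger_force: 0.0
```

Emit:
carry_out(plan=[{"gripper": 94,"offset": [15,-40,0],"dr": [0,0,0]},{"gripper": 94,"offset": [30,-75,0],"dr": [0,0,0]},{"gripper": 94,"offset": [30,-75,0],"dr": [0,0,0]}])

```text
time_s: 2.28
eef_pos: [537.3, -128.5, 301.9]
tcp_rot: [0.732, 0.681, -0.0, -0.0]
wrist_force: [-1.1, 0.8, -0.3]
grip_width: 93.9
finger_force: 0.0
```

```bash
python3 - <<'E'
from rig import *
from h import *
s=sense();print(s["eef_pos"].round(1),s["joint_positions"].round(3))
d=get_image("wrist");np.savez("w1.npz",**d)
for r in recognise("wrist","cap_blue"):
    T=np.linalg.inv(d["world_to_cam"]);print(r["confidence"],(T[:3,:3]@r["position"]+T[:3,3]).round(1))
print(np.linalg.inv(d["world_to_cam"]).round(2))
cv2.imwrite("pics/w1.png",d["img"][...,::-1])
E
```

```text
[ 537.3 -128.5  301.9] [-0.337  0.094  1.366 -0.     1.684 -0.265]
0.71 [ 538.3 -124.5  101.4]
0.59 [ 663.8 -158.5   50.8]
0.56 [ 372.3 -138.5   46.7]
[[ 1.0000e+00 -7.0000e-02 -2.0000e-02  5.4153e+02]
 [-7.0000e-02 -9.7000e-01 -2.3000e-01 -6.2490e+01]
 [-0.0000e+00  2.3000e-01 -9.7000e-01  3.8567e+02]
 [ 0.0000e+00  0.0000e+00  0.0000e+00  1.0000e+00]]
```

View pics/w1.png

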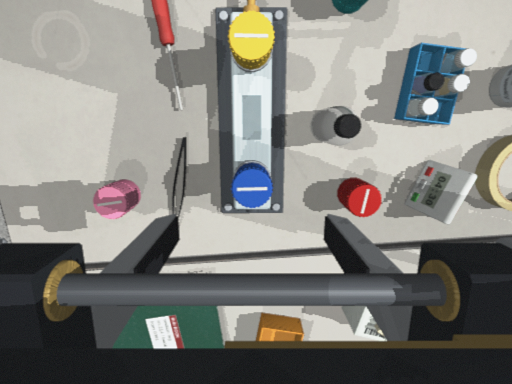

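The wrist view shows the blue cap top at (252,187), the yellow at (251,37), the bottle at (345,125) and the tweezers at (180,175).

```bash
python3 - <<'E'
from h import *
L=lambda n:dict(np.load(n+".npz"))
s,t,w=L("scene"),L("top"),L("w1")
for d,n in((s,"s"),(t,"t"),(w,"w")):
    m=cv2.inRange(cv2.cvtColor(d["img"],cv2.COLOR_RGB2HSV),(112,120,40),(125,255,255))
    c,l,st,ce=cv2.connectedComponentsWithStats(m);i=1+st[1:,4].argmax();print(n,st[i],ce[i].round(1))
p=dict(s=np.array((500,304))/1.5,t=np.array((487.5,283))/1.5,w=(252,187))
print(tri([(s,p["s"]),(w,p["w"])]),tri([(t,p["t"]),(w,p["w"])]))
for u in [(252,186),(252,188)]: print(onplane(w,u,98))
for u in [(237,188.5),(267,188)]: print("line",onplane(w,u,98))
E
```

```text
Traceback (most recent call last):
ValueError: attempt to get argmax of an empty sequence
```

```bash
python3 - <<'E'
from h import *
L=lambda n:dict(np.load(n+".npz"))
s,t,w=L("scene"),L("top"),L("w1")
p=dict(s=np.array((500,304))/1.5,t=np.array((487.5,283))/1.5,w=(252,187))
print(w["img"][195,252])
I=w["img"].astype(int);m=(I[...,2]-I[...,0]>60)&(I[...,2]-I[...,1]>60);m[:150]=0;m[225:]=0
v,u=np.nonzero(m[:, 225:280]);print(u.min()+225,u.max()+225,v.min(),v.max())
print(tri([(s,p["s"]),(w,p["w"])]),tri([(t,p["t"]),(w,p["w"])]))
for u in [(252,186),(252,188)]: print(onplane(w,u,98))
for u in [(237,188.5),(267,188)]: print("line",onplane(w,u,98))
E
```

```text
[ 50  99 195]
232 272 165 207
[ 537.90410017 -127.33463266   94.99999279] [ 536.96439904 -127.09024395   90.33887572]
[ 537.39010532 -124.7017715    98.        ]
[ 537.24271559 -126.7586658    98.        ]
line [ 522.11922082 -126.18857834   98.        ]
line [ 552.32039387 -127.84342415   98.        ]
```

Emit:
carry_out(plan=[{"gripper": 94,"offset": [0,1,-50],"dr": [0,0,0]},{"gripper": 94,"offset": [0,1,-95],"dr": [0,0,0]},{"gripper": 94,"offset": [0,1,-125],"dr": [0,0,0]},{"gripper": 94,"offset": [0,1,-142],"dr": [0,0,0]},{"gripper": 94,"offset": [0,1,-142],"dr": [0,0,0]}])

```text
time_s: 3.0
eef_pos: [536.3, -124.4, 160.0]
tcp_rot: [0.731, 0.683, -0.0, -0.001]
wrist_force: [0.0, 0.4, 0.3]
grip_width: 94.1
finger_force: 0.0
```

```bash
python3 - <<'E'
from rig import *
from h import *
s=sense();print(s["eef_pos"].round(1),s["wrist_force"].round(1))
d=get_image("wrist");np.savez("w2.npz",**d)
cv2.imwrite("pics/w2.png",d["img"][...,::-1])
E
```

```text
[ 536.3 -124.4  160. ] [0.  0.4 0.3]
```

View pics/w2.png

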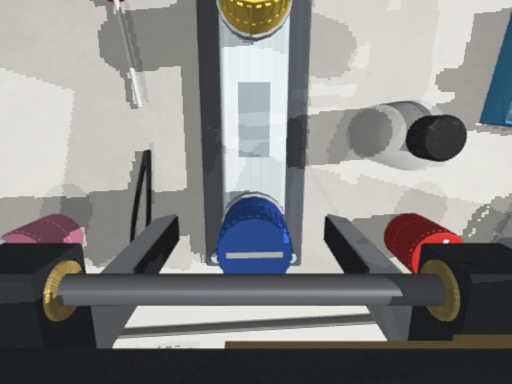

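The cap sits between the fingers, with its white line at (254,255), well centred. I'll check its position against both wrist heights.

```bash
python3 - <<'E'
from h import *
L=lambda n:dict(np.load(n+".npz"))
a,b=L("w1"),L("w2")
print(tri([(a,(252,188)),(b,(254,255))]),onplane(b,(254,255),98),onplane(b,(227,256),98),onplane(b,(282,254.5),98))
E
```

```text
[ 537.10583096 -125.7468967   102.49671346] [ 536.793684   -127.88460882   98.        ] [ 522.19195135 -127.50097645   98.        ] [ 551.88894742 -128.59493481   98.        ]
```

Emit:
carry_out(newtons=30, plan=[{"gripper": 60,"offset": [0,-1,0],"dr": [0,0,0]},{"gripper": 50,"offset": [0,-1,0],"dr": [0,0,0]},{"gripper": 30,"offset": [0,-1,0],"dr": [0,0,0]},{"gripper": 30,"offset": [0,-1,0],"dr": [0,0,0]},{"gripper": 30,"offset": [0,-1,0],"dr": [0,0,0]},{"gripper": 30,"offset": [0,-1,0],"dr": [0,0,0]}])

```text
time_s: 3.8
eef_pos: [536.9, -126.4, 160.6]
tcp_rot: [0.731, 0.682, 0.0, 0.0]
wrist_force: [0.3, -0.9, 1.2]
grip_width: 40.6
finger_force: 30.0
```

Emit:
carry_out(plan=[{"gripper": 30,"offset": [0,0,0],"dr": [0,0,0.06]},{"gripper": 30,"offset": [0,0,0],"dr": [0,0,0.12]},{"gripper": 30,"offset": [0,0,0],"dr": [0,0,0.18]},{"gripper": 30,"offset": [0,0,0],"dr": [0,0,0.18]}])

```text
time_s: 4.3
eef_pos: [537.0, -126.8, 160.7]
tcp_rot: [0.667, 0.745, -0.0, 0.0]
wrist_force: [0.1, -1.4, -0.8]
grip_width: 40.6
finger_force: 30.0
```

```bash
python3 - <<'E'
from rig import *
from h import *
s=sense();print(s["eef_pos"].round(1),s["tcp_rot"].round(3),s["moment"].round(2),s["joint_efforts"].round(2))
d=get_image("wrist");np.savez("w3.npz",**d)
cv2.imwrite("pics/w3.png",cv2.resize(d["img"][170:290,180:330,::-1],None,fx=4,fy=4))
E
```

```text
[ 537.  -126.8  160.7] [ 0.667  0.745 -0.     0.   ] [-0.39 -0.07 -0.26] [  1.04 -35.5  -28.11   0.43   0.38  -0.43]
```

View pics/w3.png

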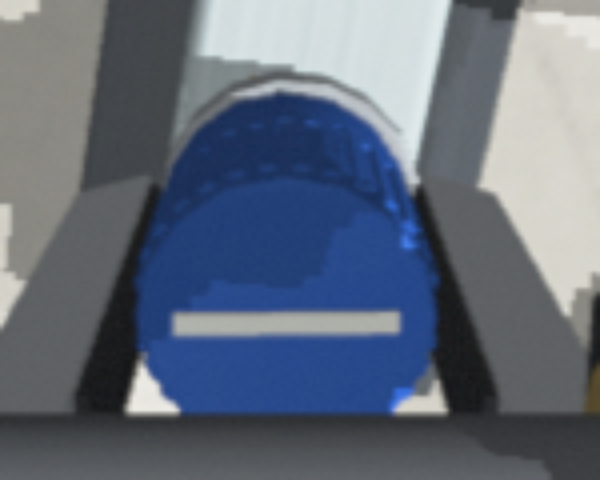

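The line is still parallel to the grip, so the cap followed by 0.18 rad. The moment is −0.26 N m, which could be friction or a soft block, so I'll compare the other way.

Emit:
carry_out(plan=[{"gripper": 30,"offset": [0,0,0],"dr": [0,0,-0.1]},{"gripper": 30,"offset": [0,0,0],"dr": [0,0,-0.18]},{"gripper": 30,"offset": [0,0,0],"dr": [0,0,-0.18]},{"gripper": 30,"offset": [0,0,0],"dr": [0,0,-0.18]}])

```text
time_s: 4.85
eef_pos: [536.8, -126.2, 160.7]
tcp_rot: [0.731, 0.683, 0.0, -0.0]
wrist_force: [0.2, 0.4, -0.2]
grip_width: 40.6
finger_force: 30.0
```

```bash
python3 - <<'E'
from rig import *
s=sense();print(s["tcp_rot"].round(3),s["moment"].round(2),s["joint_efforts"].round(2))
E
```

```text
[ 0.731  0.683  0.    -0.   ] [0.   0.12 0.06] [-1.100e-01 -3.522e+01 -2.841e+01  1.000e-02 -3.000e-02 -0.000e+00]
```

Emit:
carry_out(plan=[{"gripper": 30,"offset": [0,0,0],"dr": [0,0,-0.1]},{"gripper": 30,"offset": [0,0,0],"dr": [0,0,-0.15]},{"gripper": 30,"offset": [0,0,0],"dr": [0,0,-0.15]}])

```text
time_s: 5.22
eef_pos: [536.9, -126.3, 160.7]
tcp_rot: [0.78, 0.626, 0.0, -0.0]
wrist_force: [-0.1, -0.3, -0.1]
grip_width: 40.9
finger_force: 30.0
```

```bash
python3 - <<'E'
from rig import *
from h import *
s=sense();print(s["tcp_rot"].round(3),s["moment"].round(2),s["joint_efforts"].round(2))
d=get_image("wrist")
cv2.imwrite("pics/w4.png",cv2.resize(d["img"][170:290,180:330,::-1],None,fx=4,fy=4))
E
```

```text
[ 0.78   0.626  0.    -0.   ] [-0.05  0.09 -0.04] [-3.000e-02 -3.532e+01 -2.842e+01  6.000e-02  2.000e-02  1.000e-01]
```

View pics/w4.png

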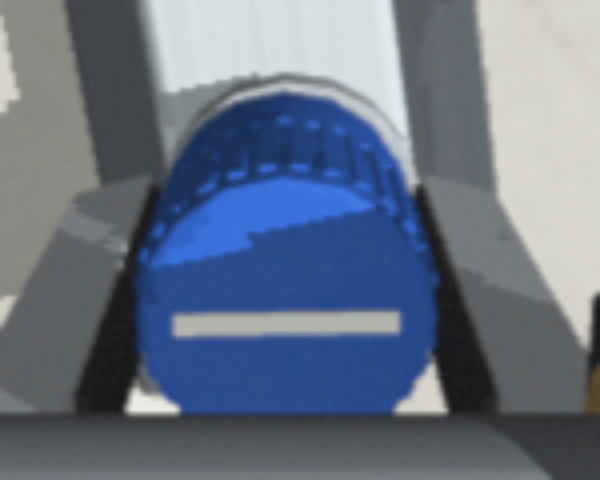

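Clockwise is free (moment about 0), and the cap follows the grip. I'll go on clockwise to about 1.0 rad.

Emit:
carry_out(plan=[{"gripper": 30,"offset": [0,0,0],"dr": [0,0,-0.1]},{"gripper": 30,"offset": [0,0,0],"dr": [0,0,-0.2]},{"gripper": 30,"offset": [0,0,0],"dr": [0,0,-0.3]},{"gripper": 30,"offset": [0,0,0],"dr": [0,0,-0.4]},{"gripper": 30,"offset": [0,0,0],"dr": [0,0,-0.5]},{"gripper": 30,"offset": [0,0,0],"dr": [0,0,-0.6]},{"gripper": 30,"offset": [0,0,0],"dr": [0,0,-0.7]},{"gripper": 30,"offset": [0,0,0],"dr": [0,0,-0.78]},{"gripper": 30,"offset": [0,0,0],"dr": [0,0,-0.85]},{"gripper": 30,"offset": [0,0,0],"dr": [0,0,-0.85]},{"gripper": 30,"offset": [0,0,0],"dr": [0,0,-0.85]}])

```text
time_s: 6.65
eef_pos: [536.9, -126.4, 160.7]
tcp_rot: [0.969, 0.249, -0.0, -0.0]
wrist_force: [0.8, 1.0, -0.4]
grip_width: 40.7
finger_force: 30.0
```

```bash
python3 - <<'E'
from rig import *
from h import *
s=sense();print(s["tcp_rot"].round(3),s["moment"].round(2),s["joint_positions"].round(2))
d=get_image("wrist")
cv2.imwrite("pics/w5.png",cv2.resize(d["img"][170:290,180:330,::-1],None,fx=4,fy=4))
E
```

```text
[ 0.969  0.249 -0.    -0.   ] [0.01 0.12 0.05] [-0.33  0.16  1.57 -0.    1.41  0.73]
```

View pics/w5.png

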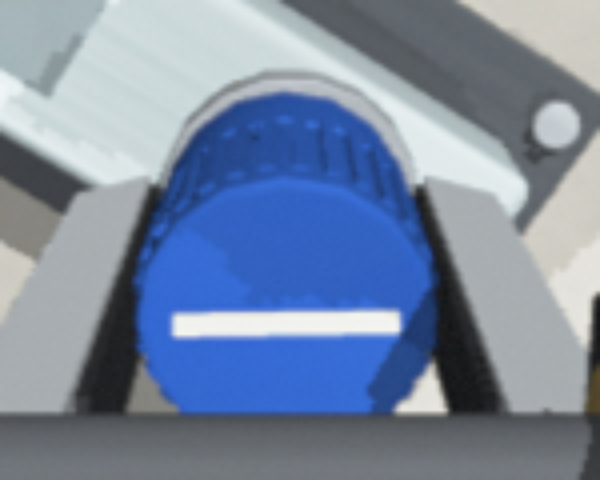

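The cap turned with the grip to about 1.0 rad, still seated. First I'll lift gently.

Emit:
carry_out(plan=[{"gripper": 30,"offset": [0,0,2],"dr": [0,0,0]},{"gripper": 30,"offset": [0,0,5],"dr": [0,0,0]},{"gripper": 30,"offset": [0,0,8],"dr": [0,0,0]},{"gripper": 30,"offset": [0,0,8],"dr": [0,0,0]}])

```text
time_s: 7.2
eef_pos: [537.1, -126.5, 169.2]
tcp_rot: [0.969, 0.248, 0.0, 0.0]
wrist_force: [-0.0, 0.3, -0.7]
grip_width: 40.6
finger_force: 30.0
```

No resistance beyond the cap's own weight, so it is free.

Emit:
carry_out(plan=[{"gripper": 30,"offset": [0,0,15],"dr": [0,0,0]},{"gripper": 30,"offset": [0,0,30],"dr": [0,0,0]},{"gripper": 30,"offset": [0,0,45],"dr": [0,0,0]},{"gripper": 30,"offset": [0,0,60],"dr": [0,0,0]},{"gripper": 30,"offset": [0,0,75],"dr": [0,0,0]},{"gripper": 30,"offset": [0,0,86],"dr": [0,0,0]},{"gripper": 30,"offset": [0,0,92],"dr": [0,0,0]},{"gripper": 30,"offset": [0,0,92],"dr": [0,0,0]},{"gripper": 30,"offset": [0,0,92],"dr": [0,0,0]},{"gripper": 30,"offset": [0,0,92],"dr": [0,0,0]}])

```text
time_s: 8.45
eef_pos: [536.7, -126.3, 259.9]
tcp_rot: [0.969, 0.248, -0.001, -0.0]
wrist_force: [-0.1, 0.0, -0.6]
grip_width: 40.9
finger_force: 30.0
```

```bash
python3 - <<'E'
from rig import *
from h import *
s=sense();print(s["eef_pos"].round(1),s["wrist_force"].round(2),abs(s["qvel"]).max())
d=get_image("scene")
cv2.imwrite("pics/s2.png",cv2.resize(d["img"][90:290,200:420,::-1],None,fx=3,fy=3))
E
```

```text
[ 536.7 -126.3  259.9] [-0.09  0.03 -0.64] 0.003579808729217796
```

View pics/s2.png

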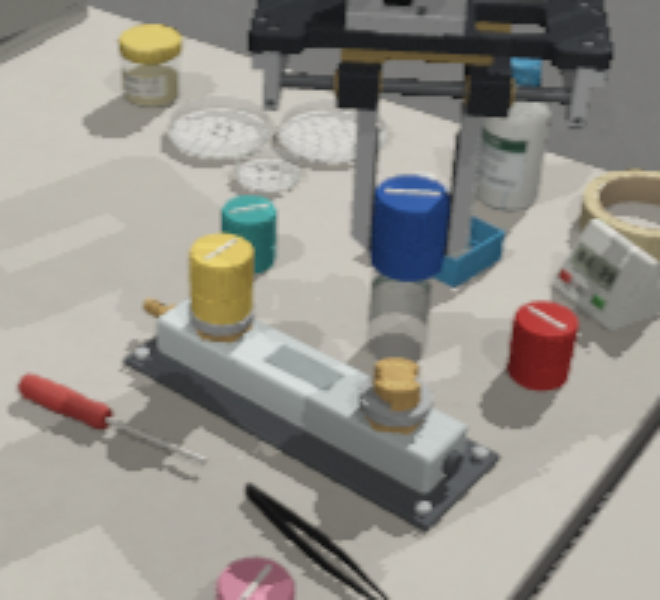

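The cap is held upright above the bare brass outlet at crop pixel (395,385), and everything else is untouched.

```bash
python3 -c "
from rig import *
print(sign_off())"
```

```text
the job is handed in; nothing more can be done
None
```

The blue cap loosens clockwise seen from above; I undid it, lifted it off and handed the job in with it held upright and still, about 10 cm above the outlet, with the yellow cap and bystanders untouched; no verdict was returned.

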